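Square off a heel board at the chalk mark

TASK

A heel strip is to be cut from the brown sheet that lies on the plywood board under an iron weight. Lay the try square for the cut: blade flat on the sheet, its outer edge on the white chalk mark, and the stock pressed home so that it bears flush along the sheet's front edge, but so gently that the sheet does not slide. Let go and leave everything lying so, without disturbing the other things on the bench.

Things in the scene. Friction and masses are not known exactly. Their poses are not given: they have to be found in the camera images.
- square: Try square, about 0.3 kg, lying flat: blue metal stock 42 (x) x 110 (y) x 19 mm and a thin steel blade standing out at right angles. Origin: centre of the stock's underside; x points along the blade, away from the stock; y along the stock towards its blade end; z up. The side that is up at the start stays up. Centre of mass near x = 15, y = 7 mm.
- stock_grip (a point): On the square: middle of the stock's width and height, on its blade-free part (x = 0, y = -12, z = 9.5 mm in the square's frame). Here it is 42 mm wide along x and can be grasped from above. The blade-free part is y = -55 to 17 mm. Axes as the square's.
- blade_tip (a point): On the square: far end of the blade's outer edge, on its underside (x = 141, y = 55, z = 8.25 mm in the square's frame). The blade is 38 mm wide (y = 17 to 55), 2.5 mm thick and stands out 120 mm from the stock's inner face (x = 21 to 141). Its outer edge is in line with the stock's end.
- blade_corner (a point): On the square: the point of the stock's inner face where the blade's outer edge leaves it, at the height of the blade's underside (x = 21, y = 55, z = 8.25 mm in the square's frame). This point belongs on the chalk mark. Axes as the square's.
- heel_corner (a point): On the square: the other end of the stock's inner face, without blade (x = 21, y = -55, z = 8.25 mm in the square's frame). Axes as the square's.
- sheet: Dark brown stiff heel board, 145 (x) x 220 (y) x 8 mm, 0.33 kg, lying loose on the plywood, held only by the weight's load: a push of more than about 4 N on its edge slides it (sliding the square alone takes 1 to 3 N). Origin: centre of its underside. Its front edge, the long side nearest the robot, is at x = -72.5 mm; x points away from that edge over the sheet, z up.
- edge (a point): Middle of the sheet's upper front edge; x points over the sheet, y along the edge to the robot's left, z up. It is 8 mm above the plywood. When laid, the square's axes are parallel to these, and the stock stands on the plywood before the edge (-x side) with the blade over the sheet.
- mark (a point): White chalk tick on the sheet, 3 mm wide, running 40 mm back from the front edge. The point is where the tick's middle meets the upper front edge, 35 to 90 mm left of the edge's middle. The blade belongs to the right of it, its outer edge on the mark; the stock reaches 110 mm to the right of it.
- board: Plywood cutting board 320 (x) x 260 (y) x 12 mm, screwed to the bench, its top 12 mm above the bench. Origin: centre of its underside; x away from the robot, z up. About 115 mm of it is bare before the sheet.
- hammer: Shoemaker's hammer, 270 mm long with a wooden handle, steel head 35 mm high. A bystander. It and the square start one on each side of the board. Origin on the handle's underside, 95 mm from the head.
- tin: Closed tin of cement, 84 mm wide, 105 mm tall. A bystander. Origin: centre of its underside.
- dye: Small amber jar of dye, 56 mm wide, 85 mm tall. A bystander. Origin: centre of its underside.
- weight: Black cast-iron weight, 0.6 kg, 70 mm across, 62 mm tall with its knob, standing on the far right part of the sheet, clear of where the blade comes to lie. It stays there. Origin: centre of its underside.
Not all that is in view belongs to the job. There is more than one size of the square; the job needs the smaller.

How it is judged:
By the outcome, as a careful person would: the job done as asked, in the order asked, and still so for the second after the job is handed in, with the robot touching nothing.
It also fails if it takes over 51 s, if anything falls off the work surface, if the arm or the gripper's body presses on something with over 40 N, if the wrist force passes 120 N, or if a joint passes its speed limit or range.

ROBOT

A 6-joint arm with a two-finger parallel gripper is mounted at the origin on the work surface. World frame = base frame: x ahead of the robot, y to its left, z up, the work surface at z = 0. Lengths are in m, angles in rad, forces in N, time in s.
With the tool pointing down it reaches from about 0.25 to 0.8 m from the base axis. Payload 8.5 kg.
Tool frame: the origin (TCP) lies on the front face of the gripper's body, between the roots of the fingers; the fingertips stand 73 mm ahead of it and the grasp point (between the pads) lies 54 mm ahead of it; z points along the fingers, y is the direction in which the jaws open and shut (so a half turn about z gives the same grasp; the last joint's range is limited). The gripper opens to 85 mm and grips with 20 to 120 N. Pads are 22 mm wide; open, the fingers measure 114 mm over their backs; the gripper's body (76 mm by 85 mm) begins 54 mm behind the grasp point. The pads swing forward as they close: fully open they stand 13 mm farther back than shut.
Start: joints at [-1.133, 0.238, -0.013, 1.319, 0, 1.571], TCP at [0.223, -0.475, 0.304] pointing down, gripper open.
Joint ranges: [-2.66, 2.66], [-1.03, 1.9], [-1.14, 1.46], [-1.82, 2.27], [-1.45, 1.34], [-3.14, 3.14]. Speed limits (rad/s): [2.22, 2.22, 2.79, 3.14, 3.14, 3.14].

INTERFACE

Orientations are given as a unit quaternion [x, y, z, w].
In Python, from workcell import status, capture, arm gives the robot as it stands.
- The arm moves only by the tool jog_arm, never from a script. Its arguments are lists of equal length, an entry for each row: "travel": the shift along the world's x, y, z normalised to -1 to 1, where 1 is 0.025 m, a list of three; "roll": the turn about the world's z normalised to -1 to 1, where 1 is 0.1 rad. In form: {"travel": [[tx, ty, tz], ...], "roll": [roll, ...]}. A call has 1 to 5 rows; each row shifts and turns the commanded pose from where the row before left it; what a row does not reach is not made up. A row lasts 1/12 s, in which the tool goes at most 41.7 mm and 7.16 degrees, less where a joint would pass 70% of its speed; a pose out of reach is approached as far as the arm can. A call with a number of a shift or a turn outside -1 to 1 is refused whole. A call with a gripper value outside its range is refused whole. "gripper" is the opening, from 0 (shut) to 1 (fully open), set as the call begins (left out, the last holds). The fingers move at their own pace and stop on an object; "squeeze" is the grip in N (left out, the last holds). Time passes only in rows, so rows that do not move let the fingers close. It gives the time, the measured TCP pose, the force and the opening at its end, in the units of the state.
- status.get_obs(): the state, without advancing time (a new reading comes with each control period).
- capture(name): name is "scene" or "top" or "wrist"; returns a dict with "color" (480x640x3 uint8, red, green, blue), "fov_y" (degrees; the focal length in pixels is half the picture's height over the tangent of half this angle, whatever the lens; pixels are square), "cx", "cy" (the principal point, pixels), "dist" ([k1, k2, p1, p2, k3] as OpenCV has them; the pictures are not rectified), "R" (3x3) and "t" (3): a world point X has camera coordinates R X + t. Camera axes: x right, y down, z forward; pixel columns grow to the right and rows downward; lengths in m; the calibration is good to about 2 mm. A picture is of the moment at which its call begins. There is no depth.
- arm.hand_in(): hands the job in, once; it reports no verdict.
The state is a dict: "time_s": time; "qpos": joint angles; "dq": joint speeds; "tau": joint torques, N m; "eef_pos": TCP position; "orientation": TCP orientation; "ft_force": force on the tool from outside, world axes, zero at the start; "ft_torque": the same for the moment, N m; "opening": opening from 0.0 (shut) to 1.0 (fully open).
Only numpy, scipy, OpenCV 4.12 (cv2) and the standard library are available. Lean on these libraries where they do the work, as an engineer would, in place of code of your own. Each camera call takes 0.05 s, during which the arm holds its last target.

## Working session

There is one attempt and no reset: what is moved stays moved. The work goes in short steps, Python scripts to look and compute and a tool call to move; the robot and the scene stay as the last step left them, time stands still between calls to the robot, and variables do not carry over. Pictures are saved under pics/ and viewed, and the job is handed in when it is done.

Besides the shell and the picture viewer there is one more tool, called after "Emit:" as name([rows], argument=value, ...), one row to a line, values as JSON. jog_arm: Moves the arm, as the interface text tells. Scaled input: -1 to 1 covers 0.025 m each way for a shift and 0.1 rad each way for a turn. Its arguments: {"type":"object","properties":{"travel":{"type":"array"},"roll":{"type":"array"},"gripper":{"type":"number"},"squeeze":{"type":"number"}},"required":["travel","roll"]}

```bash
ls; mkdir -p pics
cat > h.py <<'E'
import numpy as np,cv2
from workcell import status,capture,arm
def K(c):
    f=240/np.tan(np.radians(c['fov_y'])/2); return np.array([[f,0,c['cx']],[0,f,c['cy']],[0,0,1.]])
def snap(n,fn):
    c=capture(n); cv2.imwrite('pics/'+fn+'.png',c['color'][:,:,::-1]); np.save('pics/'+fn+'.npy',c,allow_pickle=True); return c
def load(fn): return np.load('pics/'+fn+'.npy',allow_pickle=True).item()
def pt(c,uv,z):
    u=cv2.undistortPoints(np.array(uv,float).reshape(-1,1,2),K(c),np.array(c['dist'],float)).reshape(-1,2)
    R=np.array(c['R']);t=np.array(c['t']).ravel();o=-R.T@t
    d=np.c_[u,np.ones(len(u))]@R
    return o+d*((z-o[2])/d[:,2])[:,None]
def proj(c,X):
    R=np.array(c['R']);t=np.array(c['t'],float).ravel()
    return cv2.projectPoints(np.array(X,float).reshape(-1,1,3),cv2.Rodrigues(R)[0],t,K(c),np.array(c['dist'],float))[0].reshape(-1,2)
E
python3 - <<'E'
from h import *
for n in('scene','top','wrist'): c=snap(n,n+'0');print(n,c['fov_y'],c['dist'],-np.array(c['R']).T@np.array(c['t']).ravel())
print(status.get_obs())
E
```

```text
pics
scene 54.70006506508997 [-0.04387492  0.          0.          0.          0.        ] [ 1.23200228 -0.14042009  0.97553109]
top 42.257022422639935 [-0.00246304  0.          0.          0.          0.        ] [0.391626   0.00470437 1.25762384]
wrist 63.36388659196939 [-0.04599218  0.          0.          0.          0.        ] [ 0.28528817 -0.44587606  0.37293818]
{'time_s': 0.15, 'qpos': array([-1.13297635e+00,  2.38646453e-01, -1.40654789e-02,  1.31917743e+00,
       -1.99941102e-06,  1.57080529e+00]), 'dq': array([-0.00204831, -0.00284531,  0.00239519, -0.0011504 , -0.00136417,
       -0.00164112]), 'tau': array([-2.48700835e-04, -5.39077377e+01,  3.46597767e+01,  1.44830145e-02,
        3.16861110e-05, -2.11074115e-05]), 'eef_pos': array([ 0.22248298, -0.47527017,  0.30342153]), 'orientation': array([ 9.76135570e-01,  2.17161347e-01, -1.19663335e-04, -5.33258042e-04]), 'ft_force': array([ 0.58321067,  0.00335697, -0.70592563]), 'ft_torque': array([ 0.00789141,  0.02179968, -0.0388116 ]), 'opening': 1.0023453310157873}
```

View pics/top0.png

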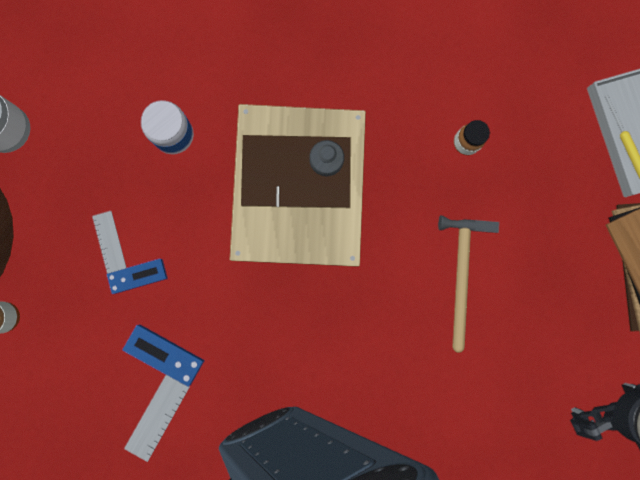

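View pics/scene0.png

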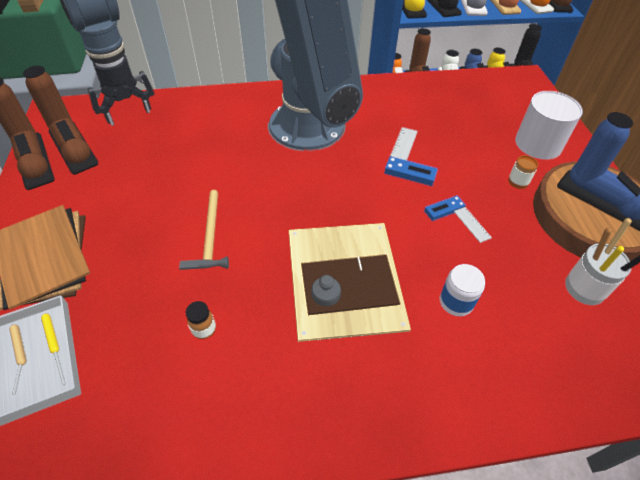

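View pics/wrist0.png

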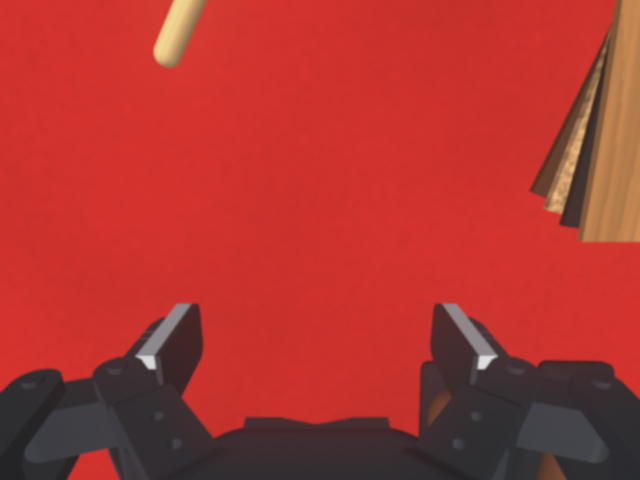

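The top view shows the smaller square with its stock at about (138,276) and its blade running up to (103,213). The sheet's front edge is at row 207, the chalk tick is at (278,186–207), and the weight is at (326,157).

Run:
```python
from h import *
im=cv2.imread('pics/top0.png')
a=cv2.resize(im[200:300,85:175],None,fx=6,fy=6,interpolation=cv2.INTER_CUBIC)
b=cv2.resize(im[125:215,235:355],None,fx=6,fy=6,interpolation=cv2.INTER_CUBIC)
cv2.imwrite('pics/za.png',a);cv2.imwrite('pics/zb.png',b)
hsv=cv2.cvtColor(im,cv2.COLOR_BGR2HSV)
m=cv2.inRange(hsv,(95,80,40),(130,255,255));m[:, :90]=0;m[:,175:]=0;m[:200]=0;m[300:]=0
cs,_=cv2.findContours(m,0,2);c=max(cs,key=cv2.contourArea);r=cv2.minAreaRect(c);bx=cv2.boxPoints(r);print(bx,r)
T=load('top0');print(pt(T,bx,0.019))
```

```text
[[105.981125 273.434   ]
 [161.0566   257.69815 ]
 [166.83018  277.90567 ]
 [111.754715 293.6415  ]] ((136.40565490722656, 275.6698303222656), (21.016162872314453, 57.27935028076172), 74.05460357666016)
[[0.42789153 0.39914483 0.019     ]
 [0.46031477 0.2924136  0.019     ]
 [0.42048751 0.27970146 0.019     ]
 [0.38834359 0.38621247 0.019     ]]
```

View pics/za.png

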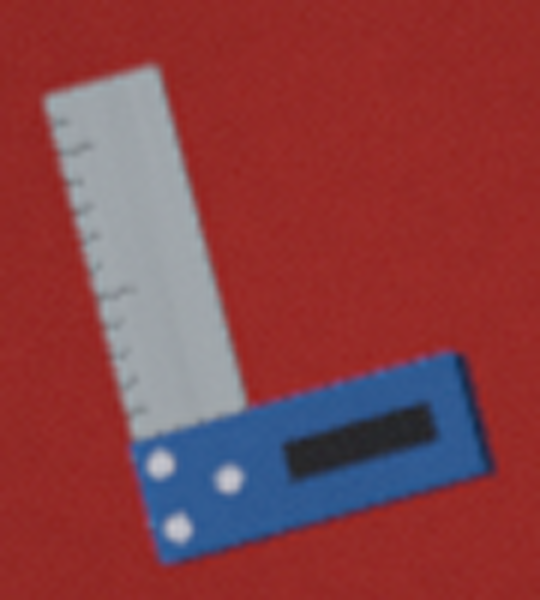

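View pics/zb.png

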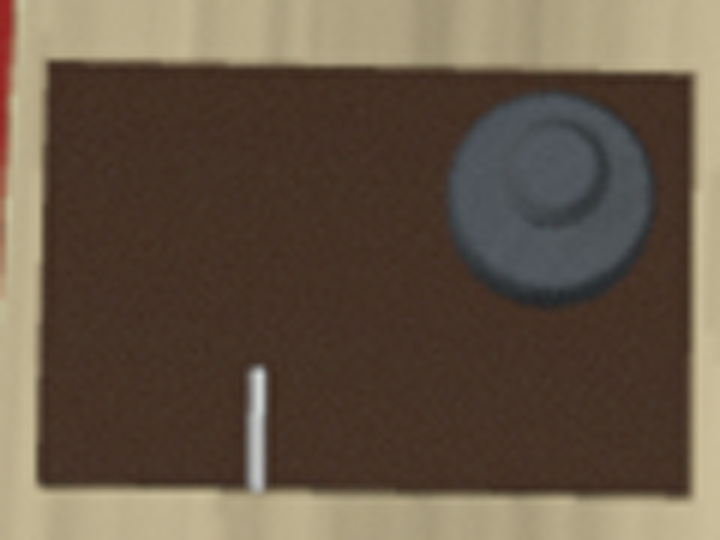

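Run:
```python
from h import *
T=load('top0')
A=lambda p,o:(np.array(p,float)+.5)/6-.5+o
q=pt(T,A([(44,97),(160,65),(246,408),(133,440)],[85,200]),.01075);print('blade',q)
s=pt(T,A([(133,440),(160,563),(480,474),(457,352)],[85,200]),.019);print('stock',s)
d=lambda a,b:np.degrees(np.arctan2(*(b-a)[1::-1]))
print(d(q[3],q[0]),d(s[1],s[0]),d(s[2],s[1])-90,d(s[3],s[0])-90,[np.linalg.norm(s[i]-s[i-1]) for i in range(4)],[np.linalg.norm(q[i]-q[i-1]) for i in range(4)])
h=pt(T,A([(48,62),(694,73),(690,495),(38,486)],[235,125]),.020);print('sheet',h,[np.linalg.norm(h[i]-h[i-1]) for i in range(4)],d(h[2],h[3])-90,d(h[1],h[0])-90,d(h[3],h[0]))
m=pt(T,A([(257,490),(257,368)],[235,125]),.020);print('mark',m)
S=load('scene0')
im=cv2.imread('pics/scene0.png')
cv2.imwrite('pics/zc.png',cv2.resize(im[240:320,295:405],None,fx=7,fy=7,interpolation=cv2.INTER_CUBIC))
cv2.imwrite('pics/zd.png',cv2.resize(im[185:250,415:500],None,fx=8,fy=8,interpolation=cv2.INTER_CUBIC))
```

```text
blade [[0.54301856 0.43454826 0.01075   ]
 [0.55434219 0.39669821 0.01075   ]
 [0.44021051 0.36366991 0.01075   ]
 [0.42917659 0.40030426 0.01075   ]]
stock [[0.42892814 0.39768676 0.019     ]
 [0.38877305 0.38721402 0.019     ]
 [0.4190997  0.28406437 0.019     ]
 [0.45921276 0.29297863 0.019     ]]
16.74144166006641 14.617531069786992 16.383668511129613 16.131400759494085 [np.float64(0.10899977563193734), np.float64(0.04149830774699317), np.float64(0.10751537884607977), np.float64(0.04109163149367286)] [np.float64(0.11888080059029159), np.float64(0.03950760972313831), np.float64(0.11881460329465066), np.float64(0.03825994527978038)]
sheet [[ 0.711089    0.13704217  0.02      ]
 [ 0.71140553 -0.08129739  0.02      ]
 [ 0.56701847 -0.08097947  0.02      ]
 [ 0.56673975  0.13705316  0.02      ]] [np.float64(0.1443492441415447), np.float64(0.21833978230597706), np.float64(0.14438740185080295), np.float64(0.21803280563107866)] 0.0732438364579906 0.0830623114340483 -0.004363767684412162
mark [[0.56650247 0.06406477 0.02      ]
 [0.60777722 0.06480125 0.02      ]]
```

View pics/zc.png

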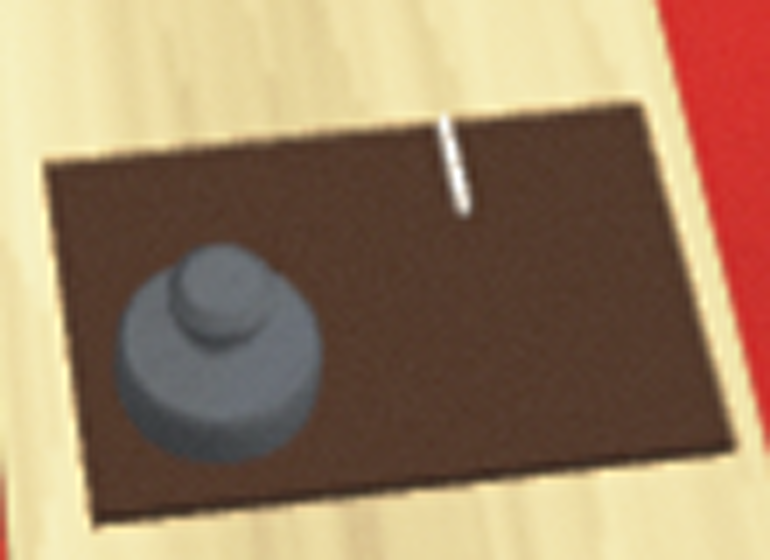

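View pics/zd.png

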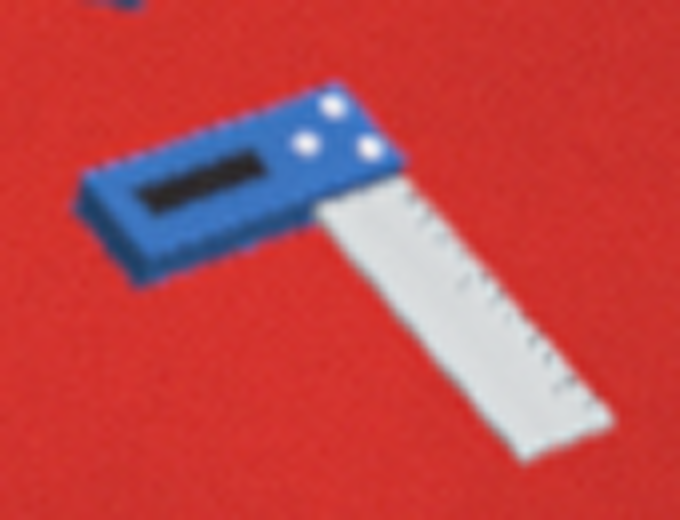

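The scene view agrees: the smaller square is at (465,210) and the sheet is between (300,255) and (400,310). The measured sizes match the given ones within 2 mm. The square's yaw is about 16.5°, the sheet's is about 0°, and the mark is at about (0.567, 0.064). Moving over to the square now.

Emit:
jog_arm([
  [0.25,1,0],
  [0.25,1,0],
  [0.25,1,0],
  [0.25,1,0],
  [0.25,1,0],
], roll=[0.44,0.44,0.44,0.44,0.44])

```text
time_s: 0.57
eef_pos: [0.2538, -0.3492, 0.3036]
orientation: [0.946, 0.324, -0.0, -0.0]
ft_force: [0.3, -0.1, 0.4]
opening: 1.004
```

Emit:
jog_arm([
  [0.25,1,0],
  [0.25,1,0],
  [0.25,1,0],
  [0.25,1,0],
  [0.25,1,0],
], roll=[0.44,0.44,0.44,0.44,0.44])

```text
time_s: 0.98
eef_pos: [0.285, -0.2242, 0.3038]
orientation: [0.905, 0.426, -0.0, -0.0]
ft_force: [0.8, -1.1, -0.3]
opening: 0.997
```

Emit:
jog_arm([
  [0.25,1,0],
  [0.25,1,0],
  [0.25,1,0],
  [0.25,1,0],
  [0.25,1,0],
], roll=[0.44,0.44,0.44,0.44,0.44])

```text
time_s: 1.4
eef_pos: [0.3162, -0.0992, 0.3039]
orientation: [0.853, 0.523, 0.0, 0.0]
ft_force: [0.6, 0.7, 0.7]
opening: 0.998
```

Emit:
jog_arm([
  [0.25,1,0],
  [0.25,1,0],
  [0.25,1,0],
  [0.25,1,0],
  [0.25,1,0],
], roll=[0.44,0.44,0.44,0.44,0.44])

```text
time_s: 1.82
eef_pos: [0.3475, 0.0259, 0.3039]
orientation: [0.79, 0.613, 0.0, -0.0]
ft_force: [-0.1, -0.0, 0.1]
opening: 0.999
```

Emit:
jog_arm([
  [0.25,1,0],
  [0.25,1,0],
  [0.25,1,0],
  [0.25,1,0],
  [0.25,1,0],
], roll=[0.44,0.44,0.44,0.44,0.44])

```text
time_s: 2.23
eef_pos: [0.3787, 0.1509, 0.3038]
orientation: [0.718, 0.696, -0.0, -0.0]
ft_force: [0.8, -1.0, -0.5]
opening: 0.999
```

Emit:
jog_arm([
  [0.25,1,0],
  [0.25,1,0],
  [0.25,1,0],
  [0.25,1,0],
  [0.25,1,0],
], roll=[0.44,0.44,0.44,0.44,0.44])

```text
time_s: 2.65
eef_pos: [0.41, 0.2759, 0.3036]
orientation: [0.637, 0.771, -0.0, -0.0]
ft_force: [0.5, -0.5, 1.0]
opening: 1.001
```

Emit:
jog_arm([
  [0.22,0.76,-0.8],
  [0.22,0.76,-0.8],
  [0.21,0.76,-0.8],
  [0,0,-0.8],
  [0,0,0],
], roll=[0.32,0.32,0.32,0,0])

```text
time_s: 3.07
eef_pos: [0.4249, 0.3313, 0.2198]
orientation: [0.6, 0.8, -0.003, -0.001]
ft_force: [0.1, -0.5, -0.1]
opening: 1.0
```

Run:
```python
from h import *
c=snap('wrist','w1');s=status.get_obs();print(s['eef_pos'],s['orientation'],s['ft_force'],-np.array(c['R']).T@np.array(c['t']).ravel())
```

```text
[0.42522828 0.33105031 0.22194094] [ 6.00121081e-01  7.99905403e-01 -2.37496091e-03 -6.27917687e-04] [ 0.04950053 -0.62338505  0.54405729] [0.40542044 0.39839048 0.28924738]
```

View pics/w1.png

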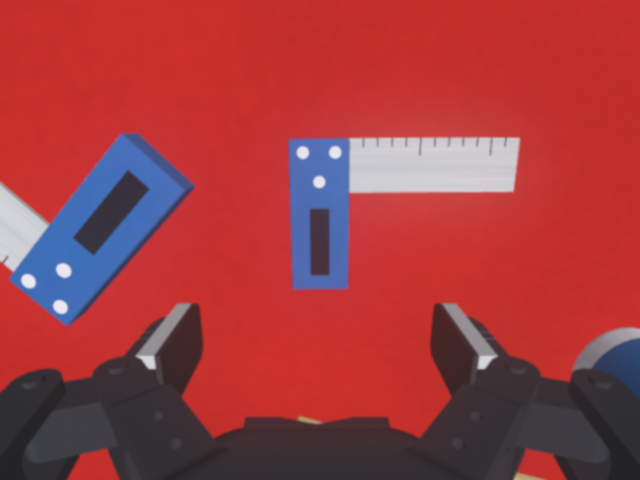

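The wrist view shows the square almost aligned with the hand. The stock spans (290–350, 139–290) and the blade's tip is at (517,140). Measuring it from here.

Run:
```python
from h import *
c=load('w1')
hsv=cv2.cvtColor(c['color'],cv2.COLOR_RGB2HSV)
m=cv2.inRange(hsv,(100,80,120),(130,255,255));m[:,:250]=0;m[:,400:]=0;m[:100]=0;m[310:]=0
cs,_=cv2.findContours(m,0,2);k=max(cs,key=cv2.contourArea);r=cv2.minAreaRect(k);bx=cv2.boxPoints(r);print(bx)
q=pt(c,bx,.019);print(q,q.mean(0),[np.linalg.norm(q[i]-q[i-1]) for i in range(4)])
d=lambda a,b:np.degrees(np.arctan2(*(b-a)[1::-1]))
print([d(q[i-1],q[i]) for i in range(4)])
b=pt(c,[(350,138),(519,138.5),(514,191.5),(350,193)],.01075);print(b,d(b[0],b[1]),d(b[3],b[2]))
print(status.get_obs()['eef_pos'],status.get_obs()['orientation'])
```

```text
[[289. 139.]
 [348. 139.]
 [348. 288.]
 [289. 288.]]
[[0.38817394 0.38654059 0.019     ]
 [0.42637257 0.39771529 0.019     ]
 [0.45906057 0.2944449  0.019     ]
 [0.41659584 0.2819283  0.019     ]] [0.42255073 0.34015727 0.019     ] [np.float64(0.1084044972228974), np.float64(0.03979961401001317), np.float64(0.10832025967117054), np.float64(0.044270976200075834)]
[np.float64(105.19967495291624), np.float64(16.3064161770755), np.float64(-72.43594649775476), np.float64(-163.57696598694173)]
[[0.42814167 0.39873228 0.01075   ]
 [0.54197133 0.43258209 0.01075   ]
 [0.55380143 0.39705953 0.01075   ]
 [0.43976878 0.36204658 0.01075   ]] 16.561031710017755 17.068746672602575
[0.42522828 0.33105031 0.22194094] [ 6.00121081e-01  7.99905403e-01 -2.37496091e-03 -6.27917687e-04]
```

```bash
python3 - <<'E'
from h import *
from scipy.spatial.transform import Rotation as Ro
c=load('w1');s=status.get_obs();R=Ro.from_quat(s['orientation']).as_matrix();p=s['eef_pos']
for d in(.05,.06,.073):
  for x in(-.011,.011):
    print(d,x,proj(c,[p+R@[x,y,d] for y in(-.0425,.0425)]).round(1).tolist())
E
python3 - <<'E'
import cv2
im=cv2.imread('pics/w1.png');cv2.imwrite('pics/w1z.png',cv2.resize(im[280:400,100:300],None,fx=4,fy=4))
E
```

```text
0.05 -0.011 [[196.8, 370.4], [438.8, 370.7]]
0.05 0.011 [[190.8, 313.7], [445.0, 314.0]]
0.06 -0.011 [[204.5, 354.7], [430.9, 355.0]]
0.06 0.011 [[199.4, 301.0], [436.3, 301.3]]
0.073 -0.011 [[213.2, 337.0], [422.0, 337.3]]
0.073 0.011 [[208.9, 287.0], [426.5, 287.2]]
```

View pics/w1z.png

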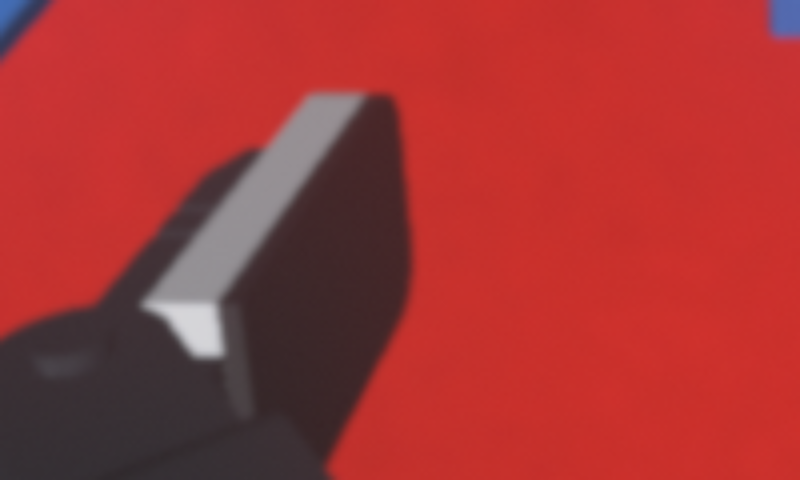

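Emit:
jog_arm([
  [0,0,-0.8],
  [0,0,-0.8],
  [0,0,-0.8],
  [0,0,0],
  [0,0,0],
], roll=[0,0,0,0,0], gripper=0.58, squeeze=40)

```text
time_s: 3.53
eef_pos: [0.4262, 0.331, 0.1647]
orientation: [0.601, 0.8, -0.0, -0.0]
ft_force: [-0.7, 0.4, 0.1]
opening: 0.58
```

When open, the inner tip corner at (200,303) matches a tip offset of 60 mm. Checking it again with the gripper half closed.

Run:
```python
from h import *
from scipy.spatial.transform import Rotation as Ro
c=snap('wrist','w2');s=status.get_obs();R=Ro.from_quat(s['orientation']).as_matrix();p=s['eef_pos'];print(p,s['orientation'],s['opening'])
for d in(.06,.064,.068,.073):
    print(d,proj(c,[p+R@[.011,y,d] for y in(-.0247,.0247)]).round(1).tolist())
```

```text
[0.42674436 0.3315005  0.16546799] [6.00545948e-01 7.99590076e-01 5.08282380e-04 1.27522626e-04] 0.5802538033504202
0.06 [[250.4, 298.0], [387.3, 298.0]]
0.064 [[252.1, 293.5], [385.4, 293.5]]
0.068 [[253.8, 289.2], [383.7, 289.3]]
0.073 [[255.8, 284.2], [381.6, 284.3]]
```

View pics/w2.png

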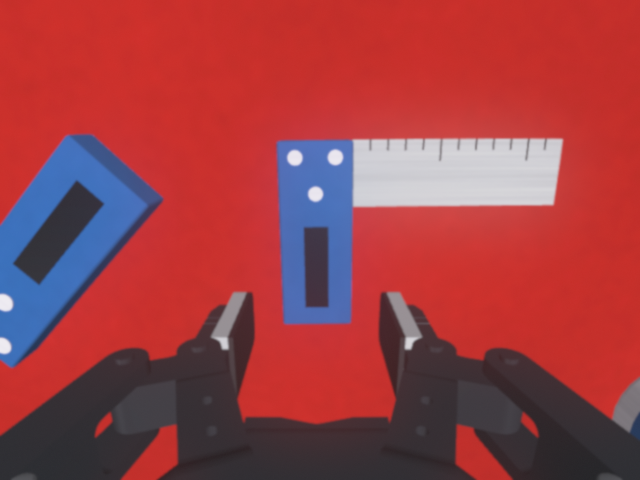

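At 0.58 opening the tips are at row 293, which gives an offset of about 66 mm. The stock is centred between the pads to within 1 mm. Descending.

Emit:
jog_arm([
  [0,0,-0.7],
  [0,0,-0.7],
  [0,0,-0.7],
  [0,0,-0.7],
  [0,0,0],
], roll=[0,0,0,0,0], gripper=0.72)

```text
time_s: 4.0
eef_pos: [0.426, 0.3311, 0.0931]
orientation: [0.6, 0.8, -0.001, -0.0]
ft_force: [-0.4, -0.7, -0.7]
opening: 0.719
```

Emit:
jog_arm([
  [0,0,-0.4],
  [0,0,-0.22],
  [0,0,0],
  [0,0,0],
], roll=[0,0,0,0])

```text
time_s: 4.33
eef_pos: [0.4266, 0.3317, 0.079]
orientation: [0.6, 0.8, 0.0, 0.0]
ft_force: [0.3, 0.1, 0.7]
opening: 0.721
```

Emit:
jog_arm([
  [0,0,0],
  [0,0,0],
  [0,0,0],
  [0,0,0],
  [0,0,0],
], roll=[0,0,0,0,0], gripper=0.3, squeeze=50)

```text
time_s: 4.75
eef_pos: [0.4266, 0.3318, 0.0793]
orientation: [0.6, 0.8, 0.001, 0.0]
ft_force: [-0.6, -0.7, 5.6]
opening: 0.476
```

Run:
```python
from h import *
c=snap('wrist','w3');s=status.get_obs();print(s['eef_pos'],s['orientation'],s['opening'],s['ft_force'])
```

```text
[0.42662681 0.33180585 0.07926636] [6.00298197e-01 7.99776045e-01 5.72319616e-04 1.56565002e-04] 0.47412296478080873 [-0.57994064 -1.28786741  6.27841787]
```

View pics/w3.png

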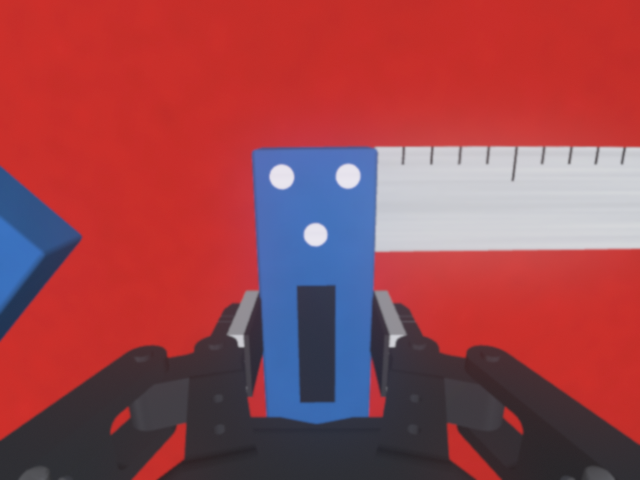

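The stock, at columns 258–377, is between both pads. Letting the grip settle, then lifting.

Emit:
jog_arm([
  [0,0,0],
  [0,0,0],
  [0,0,0.1],
  [0,0,0.2],
  [0,0,0.4],
], roll=[0,0,0,0,0])

```text
time_s: 5.22
eef_pos: [0.4257, 0.3311, 0.0956]
orientation: [0.6, 0.8, -0.001, -0.0]
ft_force: [-0.3, -0.2, -2.2]
opening: 0.474
```

Emit:
jog_arm([
  [0,0,0.7],
  [0,0,0.7],
  [0,0,0.7],
  [0,0,0.4],
  [0,0,0],
], roll=[0,0,0,0,0])

```text
time_s: 5.63
eef_pos: [0.4272, 0.3323, 0.161]
orientation: [0.6, 0.8, 0.002, 0.001]
ft_force: [1.1, 0.1, -2.5]
opening: 0.474
```

Run:
```python
from h import *
c=snap('wrist','w4');snap('scene','s4');s=status.get_obs();print(s['eef_pos'],s['orientation'],s['opening'],s['ft_force'],s['ft_torque'])
```

```text
[0.42628864 0.33154871 0.15844726] [6.00314336e-01 7.99764127e-01 1.96823713e-04 3.05479357e-05] 0.4780377280810133 [ 0.16368408  0.57808788 -2.71954869] [-0.08618175  0.0344837   0.01647293]
```

View pics/w4.png

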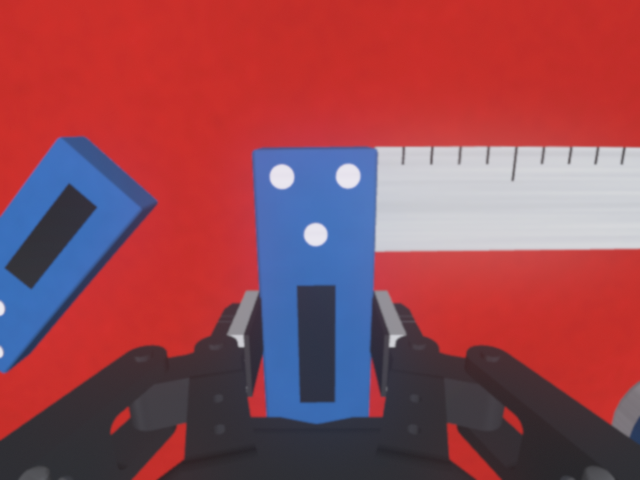

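View pics/s4.png

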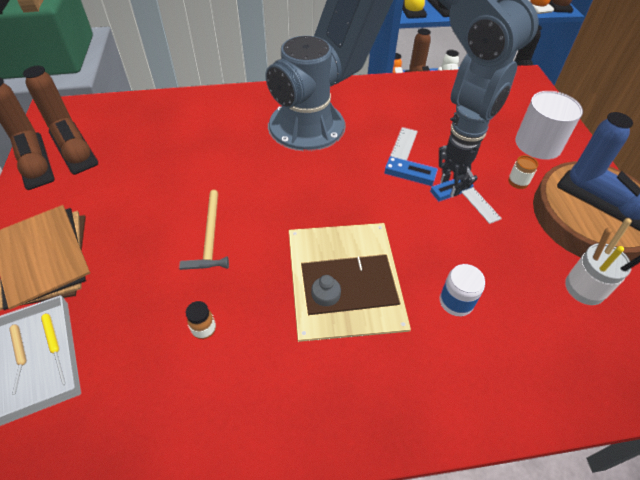

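Run:
```python
from h import *
from scipy.spatial.transform import Rotation as Ro
c=load('w3');p=np.array([0.42662681,0.33180585,0.07926636]);R=Ro.from_quat([6.00298197e-01,7.99776045e-01,5.7e-04,1.5e-04]).as_matrix()
f=lambda uv,z:((pt(c,uv,z)-p)@R*1000).round(1)
print('blade',f([(376,147.5),(639,147),(376,252),(639,249)],.01075))
print('stock',f([(253,150),(378,149),(370,415),(266,415)],.019))
print(c['R'])
```

```text
blade [[ 63.8  20.5  68.6]
 [ 65.1 115.5  68.7]
 [ 25.8  22.1  68.6]
 [ 26.8 124.2  68.7]]
stock [[ 63.4 -20.9  60.3]
 [ 63.7  19.9  60.3]
 [-40.6  21.5  60.3]
 [-40.5 -20.5  60.2]]
[[ 0.96018006  0.27937698  0.00165853]
 [ 0.2681582  -0.92325593  0.27511754]
 [ 0.07839276 -0.26371763 -0.96140917]]
```

The wrist picture is unchanged, so the square was held without slipping. Carrying it over to the board.

Emit:
jog_arm([
  [0.314,-0.947,0],
  [0.314,-0.947,0],
  [0.314,-0.947,0],
  [0.314,-0.947,0],
  [0.314,-0.947,0],
], roll=[-0.208,-0.208,-0.208,-0.208,-0.208])

```text
time_s: 6.15
eef_pos: [0.4651, 0.2118, 0.1571]
orientation: [0.641, 0.767, -0.001, -0.001]
ft_force: [0.5, 0.0, -2.5]
opening: 0.479
```

Emit:
jog_arm([
  [0.314,-0.947,0],
  [0.314,-0.947,0],
  [0.314,-0.947,0],
  [0.314,-0.947,0],
  [0.314,-0.947,0],
], roll=[-0.208,-0.208,-0.208,-0.208,-0.208])

```text
time_s: 6.57
eef_pos: [0.5043, 0.0935, 0.1571]
orientation: [0.68, 0.733, -0.001, -0.001]
ft_force: [0.4, 0.3, -2.1]
opening: 0.476
```

Emit:
jog_arm([
  [0.314,-0.947,0],
  [0.314,-0.947,0],
  [0.314,-0.947,0],
  [0.314,-0.947,0],
  [0,0,0],
], roll=[-0.208,-0.208,-0.208,-0.208,0])

```text
time_s: 6.98
eef_pos: [0.5369, -0.0033, 0.1571]
orientation: [0.711, 0.703, -0.001, 0.0]
ft_force: [0.9, -0.4, -2.4]
opening: 0.474
```

Emit:
jog_arm([
  [0,0,-0.6],
  [0,0,-0.6],
  [0,0,-0.2],
  [0,0,0],
  [0,0,0],
], roll=[0,0,0,0,0])

```text
time_s: 7.4
eef_pos: [0.5358, 0.0004, 0.123]
orientation: [0.71, 0.704, -0.001, -0.001]
ft_force: [-0.5, 0.4, -1.9]
opening: 0.475
```

Run:
```python
from h import *
c=snap('wrist','w5');snap('top','t5');s=status.get_obs();print(s['time_s'],s['eef_pos'],s['orientation'],s['opening'],s['ft_force'],s['ft_torque'])
```

```text
7.5 [5.36463452e-01 3.67498841e-04 1.23849847e-01] [7.09850896e-01 7.04351936e-01 1.62019816e-04 1.69246118e-04] 0.4732736703602237 [ 0.94552318 -0.15299287 -3.32027875] [-0.0707983   0.04246375  0.00157294]
```

View pics/w5.png

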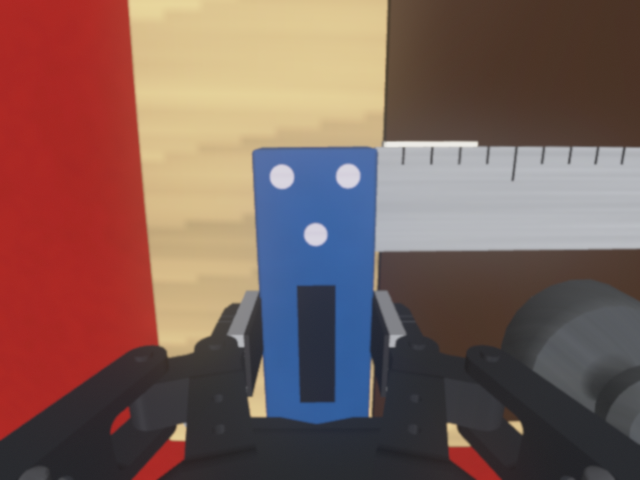

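View pics/t5.png

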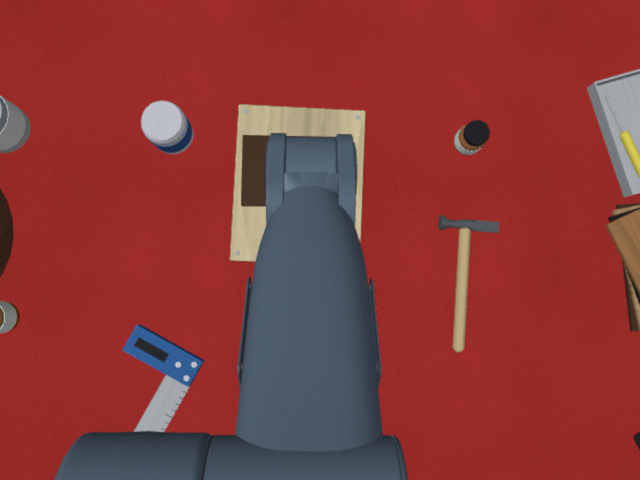

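Run:
```python
from h import *
im=cv2.imread('pics/w5.png')
cv2.imwrite('pics/w5z.png',cv2.resize(im[120:270,350:500],None,fx=5,fy=5,interpolation=cv2.INTER_CUBIC))
g=im.astype(float).sum(2)
for u in(400,430,460):print(u,g[134:150,u].astype(int))
for v in(10,50,90,125,262,280):print(v,[ (u,int(g[v,u])) for u in range(372,394,2)])
print(g[120:150,560].astype(int))
```

```text
400 [236 237 237 237 240 248 336 517 663 699 702 692 653 581 554 555]
430 [225 228 229 231 230 245 332 502 651 693 701 686 635 548 502 488]
460 [218 219 222 221 224 243 346 515 652 693 700 680 599 449 352 329]
10 [(372, 566), (374, 565), (376, 565), (378, 565), (380, 565), (382, 564), (384, 561), (386, 494), (388, 260), (390, 213), (392, 240)]
50 [(372, 569), (374, 568), (376, 566), (378, 567), (380, 567), (382, 567), (384, 550), (386, 353), (388, 203), (390, 233), (392, 238)]
90 [(372, 572), (374, 571), (376, 571), (378, 570), (380, 569), (382, 563), (384, 422), (386, 214), (388, 226), (390, 232), (392, 231)]
125 [(372, 525), (374, 526), (376, 527), (378, 527), (380, 524), (382, 485), (384, 273), (386, 219), (388, 237), (390, 236), (392, 238)]
262 [(372, 309), (374, 381), (376, 437), (378, 300), (380, 189), (382, 209), (384, 213), (386, 211), (388, 214), (390, 214), (392, 214)]
280 [(372, 325), (374, 448), (376, 453), (378, 245), (380, 184), (382, 199), (384, 203), (386, 203), (388, 200), (390, 200), (392, 203)]
[184 181 183 183 182 184 189 187 186 187 189 189 189 192 193 193 193 193
 195 196 196 196 199 198 206 251 357 468 534 551]
```

View pics/w5z.png

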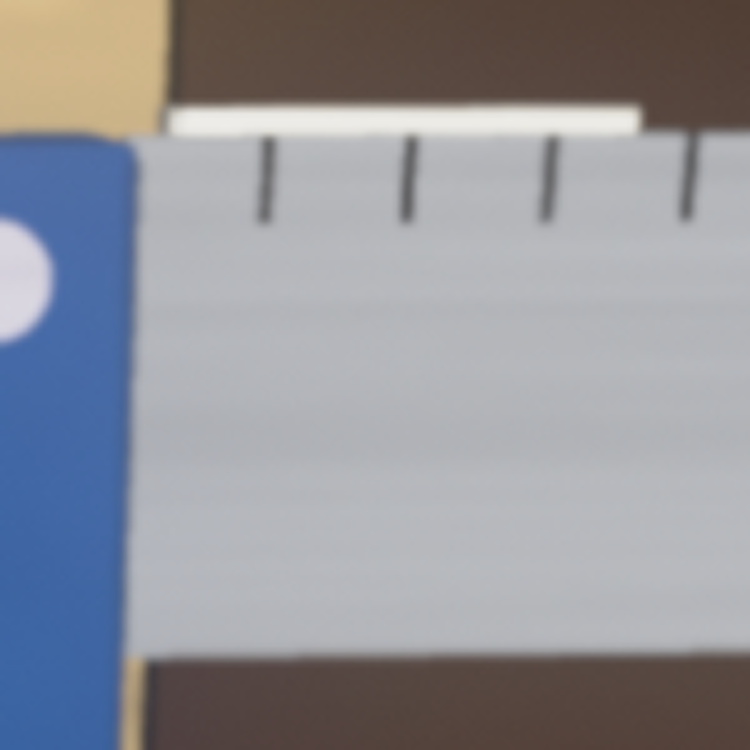

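Run:
```python
from h import *
from scipy.spatial.transform import Rotation as Ro
c=load('w5');p=np.array([5.36463452e-01,3.67498841e-04,1.23849847e-01]);R=Ro.from_quat([7.09850896e-01,7.04351936e-01,1.6e-04,1.7e-04]).as_matrix()
e=pt(c,[(387.7,10),(386.6,50),(385.2,90),(384,125),(378.7,262),(378,280)],.020);print('edge',e)
m=pt(c,[(400,141),(430,141),(460,141)],.020);print('mark left',m)
dz=p[2]-.07926636
b=pt(c,[(376,147),(500,147),(630,147),(376,251),(630,249)],.01075+dz);print('blade',b)
yaw=lambda a,b:np.degrees(np.arctan2(b[1]-a[1],b[0]-a[0]))
print(yaw(b[0],b[2]),yaw(b[3],b[4]),yaw(e[4],e[0])-90,yaw(m[0],m[2]), np.degrees(2*np.arctan2(.70435,.70985)))
```

```text
edge [[0.56497024 0.11663516 0.02      ]
 [0.56501292 0.1016517  0.02      ]
 [0.56496175 0.08608562 0.02      ]
 [0.56494965 0.07191505 0.02      ]
 [0.56483519 0.01009634 0.02      ]
 [0.56484262 0.00104148 0.02      ]]
mark left [[0.57211887 0.06522448 0.02      ]
 [0.58515857 0.06520235 0.02      ]
 [0.59827612 0.06520455 0.02      ]]
blade [[0.55654526 0.06421151 0.05533349]
 [0.59981132 0.06418358 0.05533349]
 [0.64724404 0.06453435 0.05533349]
 [0.55779173 0.0266711  0.05533349]
 [0.65528173 0.02662312 0.05533349]]
0.2039414383557927 -0.028197449745293722 -0.07262828591366599 -0.04366081780862922 89.55434139649036
```

The wrist view puts the sheet edge at x ≈ 0.565, parallel to y, and the mark's middle at y ≈ 0.0637. The blade's outer edge is at y ≈ 0.0642, with an 8 mm gap at the edge. Lowering.

Emit:
jog_arm([
  [0,-0.02,-0.4],
  [0,0,-0.4],
  [0,0,-0.2],
  [0,0,-0.1],
  [0,0,0],
], roll=[0,0,0,0,0])

```text
time_s: 7.92
eef_pos: [0.5356, -0.0004, 0.0949]
orientation: [0.71, 0.704, -0.001, -0.001]
ft_force: [0.2, -0.5, -3.1]
opening: 0.476
```

Emit:
jog_arm([
  [0,0,0],
  [0,0,-0.06],
  [0,0,-0.04],
  [0,0,-0.04],
  [0,0,0],
], roll=[0,0,0,0,0])

```text
time_s: 8.33
eef_pos: [0.5362, -0.0004, 0.0923]
orientation: [0.71, 0.704, -0.0, -0.0]
ft_force: [-0.2, -0.6, -3.0]
opening: 0.468
```

Run:
```python
from h import *
c=snap('wrist','w6');s=status.get_obs();print(s['time_s'],s['eef_pos'],s['orientation'],s['opening'],s['ft_force'],s['ft_torque'])
```

```text
8.3833 [ 5.36195768e-01 -4.24411568e-04  9.23985119e-02] [ 7.10013303e-01  7.04188263e-01 -2.37827182e-05 -1.92567572e-05] 0.47791665154601 [-0.23123475  0.31794874 -2.37777389] [-0.01420727  0.05771966 -0.01901205]
```

View pics/w6.png

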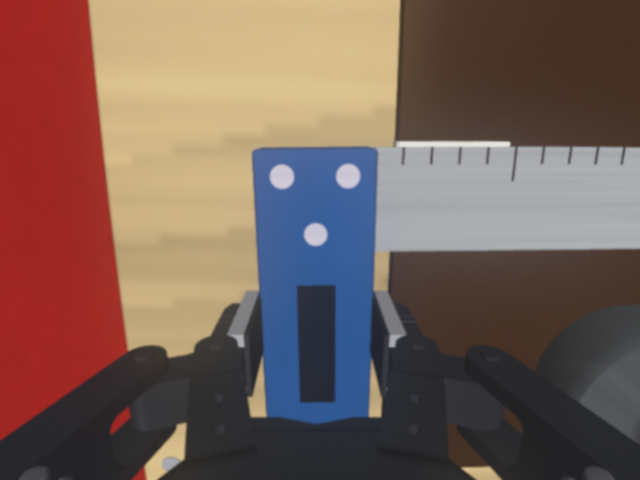

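Emit:
jog_arm([
  [0,0,-0.02],
  [0,0,0],
  [0,0,-0.02],
  [0,0,0],
], roll=[0,0,0,0])

```text
time_s: 8.72
eef_pos: [0.5363, -0.0004, 0.0914]
orientation: [0.71, 0.704, 0.0, 0.0]
ft_force: [0.4, -0.7, -1.6]
opening: 0.477
```

Run:
```python
from h import *
c=snap('wrist','w7');s=status.get_obs();print(s['time_s'],s['eef_pos'],s['orientation'],s['opening'],s['ft_force'],s['ft_torque'])
from scipy.spatial.transform import Rotation as Ro
im=c['color'].astype(float).sum(2)
for u in(415,445,475):print(u,im[134:150,u].astype(int))
for v in(20,100,262):print(v,[(u,int(im[v,u])) for u in range(372,410,2)])
```

```text
8.7667 [ 5.36246838e-01 -3.94343435e-04  9.14111377e-02] [ 7.10011737e-01  7.04189842e-01  1.79924498e-05 -2.76002156e-06] 0.47876354005259797 [ 0.00962367  0.14844139 -1.9588741 ] [-0.063262    0.03947483 -0.01445819]
415 [221 221 223 222 223 236 324 488 632 673 678 669 631 563 530 525]
445 [210 212 212 213 214 228 312 467 610 667 678 665 625 562 533 522]
475 [205 204 206 206 209 221 302 457 602 665 677 667 631 563 530 521]
20 [(372, 533), (374, 536), (376, 533), (378, 533), (380, 532), (382, 532), (384, 531), (386, 531), (388, 528), (390, 531), (392, 528), (394, 531), (396, 531), (398, 490), (400, 281), (402, 171), (404, 198), (406, 222), (408, 220)]
100 [(372, 546), (374, 544), (376, 544), (378, 543), (380, 543), (382, 544), (384, 544), (386, 544), (388, 544), (390, 544), (392, 544), (394, 538), (396, 393), (398, 195), (400, 189), (402, 214), (404, 217), (406, 214), (408, 212)]
262 [(372, 292), (374, 386), (376, 474), (378, 479), (380, 479), (382, 476), (384, 476), (386, 476), (388, 419), (390, 230), (392, 170), (394, 199), (396, 204), (398, 205), (400, 204), (402, 203), (404, 203), (406, 203), (408, 203)]
```

Emit:
jog_arm([
  [0,0,-0.02],
  [0,0,0],
  [0,0,0],
], roll=[0,0,0])

```text
time_s: 9.02
eef_pos: [0.5363, -0.0004, 0.0913]
orientation: [0.71, 0.704, 0.0, 0.0]
ft_force: [-2.1, 0.3, 5.2]
opening: 0.475
```

Run:
```python
from h import *
c=load('w7')
e=pt(c,[(400.6,20),(397.4,100),(390.5,262)],.020);print('edge',e)
m=pt(c,[(415,141),(445,141),(475,141.1)],.020);print('mark left',m)
b=pt(c,[(376,147),(500,147),(630,147)],.0229);print('blade',b)
for i in range(4):
  s=status.get_obs();print(s['eef_pos'],s['ft_force'],s['ft_torque'])
```

```text
edge [[0.56472257 0.10427395 0.02      ]
 [0.56467032 0.07904531 0.02      ]
 [0.56475455 0.0201668  0.02      ]]
mark left [[0.57151339 0.06524957 0.02      ]
 [0.5822076  0.06523584 0.02      ]
 [0.59298089 0.06520768 0.02      ]]
blade [[0.55732061 0.06334861 0.0229    ]
 [0.60090638 0.06329699 0.0229    ]
 [0.64874247 0.06362466 0.0229    ]]
[ 5.36288891e-01 -3.99440724e-04  9.13071845e-02] [-2.12458958  0.25310067  5.1559316 ] [-0.04083254  0.4270191   0.0080374 ]
[ 5.36288891e-01 -3.99440724e-04  9.13071845e-02] [-2.12458958  0.25310067  5.1559316 ] [-0.04083254  0.4270191   0.0080374 ]
[ 5.36288891e-01 -3.99440724e-04  9.13071845e-02] [-2.12458958  0.25310067  5.1559316 ] [-0.04083254  0.4270191   0.0080374 ]
[ 5.36288891e-01 -3.99440724e-04  9.13071845e-02] [-2.12458958  0.25310067  5.1559316 ] [-0.04083254  0.4270191   0.0080374 ]
```

Contact came with the square pressing about 8 N in total, mostly on the stock. The mark shows 1.9 mm beyond the blade where 1.5 mm is wanted. I'll lift slightly, shift +0.4 mm in y, and close the gap to about 1.5 mm.

Emit:
jog_arm([
  [0,0,0.04],
  [0,0.016,0],
  [0.1,0,0],
  [0.1,0,0],
  [0.04,0,0],
], roll=[0,0,0,0,0])

```text
time_s: 9.43
eef_pos: [0.5427, 0.0, 0.0917]
orientation: [0.71, 0.704, 0.0, 0.0]
ft_force: [0.1, 0.1, -2.3]
opening: 0.471
```

Emit:
jog_arm([
  [0,0,0],
  [0,0,0],
  [0,0,0],
], roll=[0,0,0])

```text
time_s: 9.68
eef_pos: [0.5421, -0.0, 0.0917]
orientation: [0.71, 0.704, -0.0, -0.0]
ft_force: [0.2, 0.1, -3.2]
opening: 0.477
```

```bash
cat > m.py <<'E'
from h import *
import sys
def edge1(g,thr,rising=None):
    s=(g>thr).astype(int);i=np.where(np.diff(s))[0]
    return [k+(thr-g[k])/(g[k+1]-g[k]) for k in i]
def meas(fn,zb=.0229):
    c=snap('wrist',fn);s=status.get_obs();print(round(s['time_s'],2),s['eef_pos'].round(5),s['ft_force'].round(2),s['ft_torque'].round(3),round(float(s['opening']),3))
    g=c['color'].astype(float).sum(2)
    return c,g
E
python3 - <<'E'
from m import *
c,g=meas('w8')
for v in(20,60,100,262,275):print(v,[u+370 for u in edge1(g[v,370:425],380)])
for u in(430,460,490):print(u,[134+v for v in edge1(g[134:160,u],440)],g[140:152,u].astype(int))
im=cv2.imread('pics/w8.png');cv2.imwrite('pics/w8z.png',cv2.resize(im[120:300,340:520],None,fx=4,fy=4))
E
```

```text
9.73 [ 0.54208 -0.       0.09178] [ 0.47 -0.92 -2.14] [-0.044 -0.023  0.042] 0.48
20 [np.float64(382.44628099173553)]
60 [np.float64(381.4148148148148)]
100 [np.float64(380.13953488372096)]
262 []
275 []
430 [np.float64(142.01764705882354), np.float64(150.42857142857142)] [226 278 437 607 668 662 602 519 475 461 449 428]
460 [np.float64(142.01290322580644), np.float64(146.89361702127658)] [222 290 438 593 663 656 566 425 334 309 310 310]
490 [np.float64(142.04430379746836)] [216 281 433 591 664 668 620 513 463 465 472 474]
```

View pics/w8z.png

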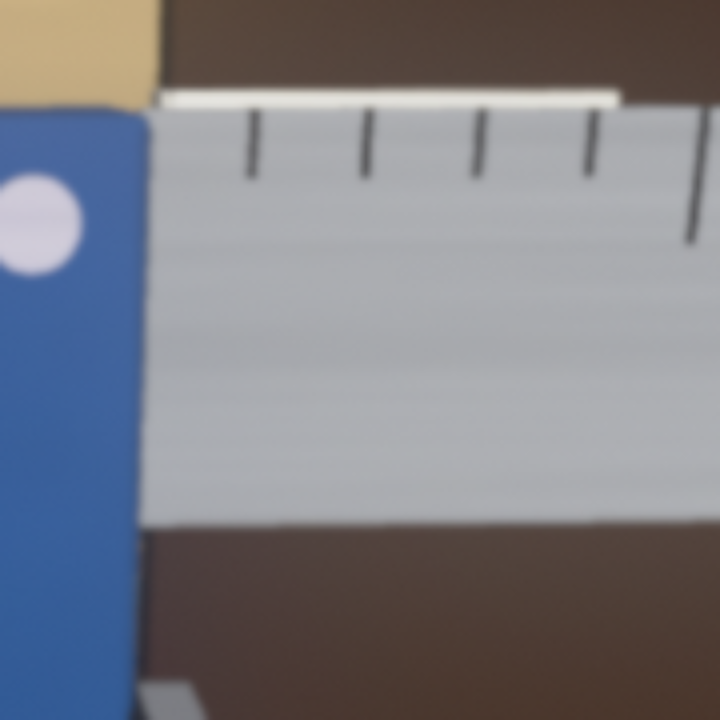

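The mark now shows about 1.6 mm outside the blade, and the gap is about 1.5 mm. Setting it down and opening slightly.

Emit:
jog_arm([
  [0,0,-0.015],
  [0,0,0],
  [0,0,0],
], roll=[0,0,0])

```text
time_s: 9.98
eef_pos: [0.5422, 0.0, 0.0915]
orientation: [0.71, 0.704, -0.0, -0.0]
ft_force: [0.5, -0.1, -3.1]
opening: 0.475
```

Emit:
jog_arm([
  [0,0,0],
  [0,0,0],
  [0,0,0],
  [0,0,0],
  [0,0,0],
], roll=[0,0,0,0,0], gripper=0.55)

```text
time_s: 10.4
eef_pos: [0.5423, -0.0, 0.0916]
orientation: [0.71, 0.704, 0.0, 0.0]
ft_force: [0.4, -0.4, 0.0]
opening: 0.552
```

Run:
```python
from m import *
c,g=meas('w9')
for v in(20,60,100,262,275):print(v,[u+370 for u in edge1(g[v,370:425],380)])
for u in(430,460,490):print(u,[134+v for v in edge1(g[134:160,u],440)],g[140:152,u].astype(int))
```

```text
10.45 [5.4227e-01 1.0000e-05 9.1590e-02] [ 0.41 -0.21 -0.49] [-0.038  0.023 -0.048] 0.551
20 [np.float64(381.91089108910893)]
60 [np.float64(380.8076923076923)]
100 [np.float64(379.5966386554622)]
262 []
275 []
430 [np.float64(142.0), np.float64(147.08333333333334)] [226 280 440 609 669 659 570 446 374 350 342 334]
460 [np.float64(142.01290322580644), np.float64(147.2153846153846), np.float64(158.8)] [222 290 438 593 664 659 577 454 389 379 380 382]
490 [np.float64(142.10759493670886)] [218 276 423 581 658 656 603 537 512 511 512 509]
```

View pics/w9.png

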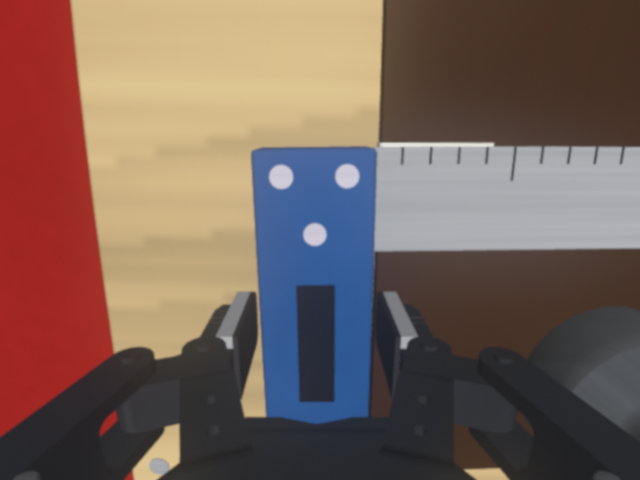

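The square is released, with a clear gap at both pads. Advancing so that the rear pad nudges the stock gently.

Emit:
jog_arm([
  [0.04,0,0],
  [0.04,0,0],
  [0.02,0,0],
  [0,0,0],
  [0,0,0],
], roll=[0,0,0,0,0])

```text
time_s: 10.87
eef_pos: [0.5446, -0.0, 0.0915]
orientation: [0.71, 0.704, -0.0, -0.0]
ft_force: [-1.6, -0.1, 0.2]
opening: 0.547
```

Emit:
jog_arm([
  [0.01,0,0],
  [0.01,0,0],
  [0,0,0],
], roll=[0,0,0])

```text
time_s: 11.12
eef_pos: [0.545, 0.0, 0.0914]
orientation: [0.71, 0.704, -0.0, -0.0]
ft_force: [-1.4, -0.0, 1.8]
opening: 0.552
```

Emit:
jog_arm([
  [0.01,0,0],
  [0.01,0,0],
  [0,0,0],
], roll=[0,0,0])

```text
time_s: 11.37
eef_pos: [0.5458, 0.0, 0.0915]
orientation: [0.71, 0.704, -0.0, -0.0]
ft_force: [-1.2, -0.4, 0.8]
opening: 0.551
```

Run:
```python
from m import *
c,g=meas('w10')
for v in(20,60,100,262,275):print(v,[u+370 for u in edge1(g[v,360:425],380)])
for u in(400,430,460):print(u,[134+v for v in edge1(g[134:160,u],440)],g[140:152,u].astype(int))
print(cv2.matchTemplate(c['color'][160:260,245:365],load('w9')['color'][165:255,260:350],cv2.TM_CCOEFF_NORMED).argmax())
```

```text
11.42 [ 5.4575e-01 -3.0000e-05  9.1510e-02] [-1.59 -0.07  0.61] [-0.004  0.307  0.015] 0.545
20 [np.float64(382.1904761904762)]
60 [np.float64(381.1923076923077)]
100 [np.float64(380.265625)]
262 []
275 []
400 [np.float64(141.94285714285715)] [229 275 450 633 680 669 621 559 538 534 530 527]
430 [np.float64(141.9875)] [224 282 442 613 672 665 613 552 536 531 526 526]
460 [np.float64(141.99324324324326)] [223 293 441 598 661 654 600 550 534 530 525 522]
163
```

View pics/w10.png

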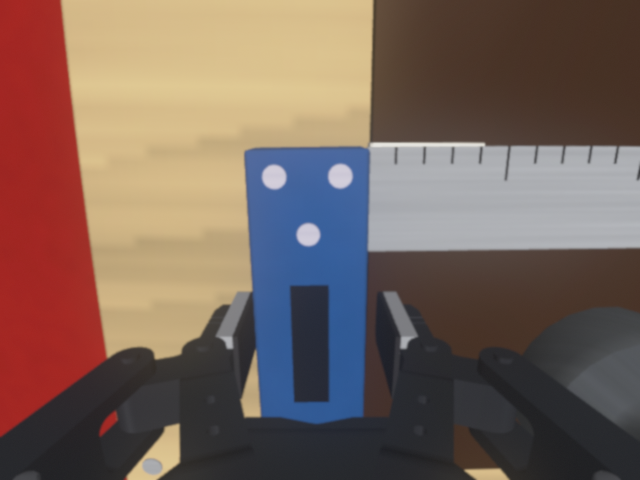

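The rear pad is in contact at about 1.5 N and is sliding the square. The sheet has not moved. Continuing in finer steps.

Emit:
jog_arm([
  [0.006,0,0],
  [0,0,0],
], roll=[0,0])

```text
time_s: 11.58
eef_pos: [0.5459, -0.0, 0.0915]
orientation: [0.71, 0.704, -0.0, -0.0]
ft_force: [-1.4, -0.4, 0.4]
opening: 0.548
```

Emit:
jog_arm([
  [0.006,0,0],
  [0,0,0],
], roll=[0,0])

```text
time_s: 11.75
eef_pos: [0.546, -0.0, 0.0915]
orientation: [0.71, 0.704, -0.0, -0.0]
ft_force: [-2.1, -0.6, 0.3]
opening: 0.554
```

```bash
cat >> m.py <<'E'
def rep(fn):
    c,g=meas(fn)
    e=[(edge1(g[v,355:425],380)[0]+355,v) for v in(20,60,100)]
    X=pt(c,e,.020);print('edge x mm',(X[:,0]*1000).round(2))
    # screws centroid (white dots on stock)
    w=cv2.inRange(c['color'],(170,170,170),(255,255,255));w[:160]=0;w[255:]=0;w[:,:240]=0;w[:,362:]=0
    n,_,st,ce=cv2.connectedComponentsWithStats(w);k=[tuple(ce[i]) for i in range(1,n) if 150<st[i][4]<1500]
    S=pt(c,k,.031);print('screws mm',(S[:,:2]*1000).round(2).tolist())
    if len(S)==3:
        a=S[np.argsort(S[:,1])[-2:]];a=a[np.argsort(a[:,0])];print('yaw',np.degrees(np.arctan2(a[1,1]-a[0,1],a[1,0]-a[0,0])).round(2))
E
python3 - <<'E'
from m import *
rep('w11')
E
```

```text
11.8 [5.4604e-01 1.0000e-05 9.1500e-02] [-1.36 -0.22  0.36] [-0.045  0.308  0.034] 0.554
edge x mm [564.9  564.85 564.81]
screws mm [[532.13, 54.74], [554.14, 54.81], [543.2, 34.81]]
yaw 0.18
```

Emit:
jog_arm([
  [0.006,0,0],
  [0,0,0],
], roll=[0,0])

```text
time_s: 11.97
eef_pos: [0.5462, 0.0, 0.0915]
orientation: [0.71, 0.704, -0.0, -0.0]
ft_force: [-1.3, -0.2, 0.3]
opening: 0.553
```

Emit:
jog_arm([
  [0.006,0,0],
  [0,0,0],
], roll=[0,0])

```text
time_s: 12.13
eef_pos: [0.5463, -0.0, 0.0915]
orientation: [0.71, 0.704, -0.0, -0.0]
ft_force: [-1.5, -0.7, 0.4]
opening: 0.547
```

Run:
```python
from m import *
rep('w12')
```

```text
12.18 [ 0.54632 -0.       0.09151] [-0.99 -1.09  0.06] [ 0.048  0.302 -0.024] 0.546
edge x mm [564.89 564.92 564.87]
screws mm [[532.41, 54.74], [554.42, 54.84], [543.51, 34.81]]
yaw 0.26
```

Emit:
jog_arm([
  [0.006,0,0],
  [0,0,0],
], roll=[0,0])

```text
time_s: 12.35
eef_pos: [0.5465, 0.0, 0.0915]
orientation: [0.71, 0.704, -0.0, -0.0]
ft_force: [-1.1, -0.6, 0.6]
opening: 0.551
```

Emit:
jog_arm([
  [0.006,0,0],
  [0,0,0],
], roll=[0,0])

```text
time_s: 12.52
eef_pos: [0.5467, -0.0, 0.0915]
orientation: [0.71, 0.704, -0.0, -0.0]
ft_force: [-1.0, -0.0, 0.4]
opening: 0.551
```

Run:
```python
from m import *
rep('w13')
```

```text
12.57 [0.54662 0.      0.09149] [-1.42  0.53 -1.34] [-0.009  0.28  -0.046] 0.549
edge x mm [564.88 564.91 564.86]
screws mm [[532.7, 54.75], [554.7, 54.84], [543.8, 34.81]]
yaw 0.26
```

Emit:
jog_arm([
  [0.006,0,0],
  [0,0,0],
], roll=[0,0])

```text
time_s: 12.73
eef_pos: [0.5468, -0.0, 0.0915]
orientation: [0.71, 0.704, -0.0, -0.0]
ft_force: [-1.2, 0.6, 0.5]
opening: 0.548
```

Emit:
jog_arm([
  [0.006,0,0],
  [0,0,0],
], roll=[0,0])

```text
time_s: 12.9
eef_pos: [0.5469, -0.0, 0.0915]
orientation: [0.71, 0.704, -0.0, -0.0]
ft_force: [-2.0, -0.9, -0.7]
opening: 0.55
```

Run:
```python
from m import *
rep('w14')
```

```text
12.95 [ 0.54693 -0.       0.0915 ] [-1.92  0.04  0.87] [-0.052  0.334 -0.013] 0.551
edge x mm [564.9  564.91 564.93]
screws mm [[532.98, 54.75], [554.99, 54.86], [544.08, 34.83]]
yaw 0.29
```

Emit:
jog_arm([
  [0.005,0,0],
  [0,0,0],
], roll=[0,0])

```text
time_s: 13.12
eef_pos: [0.547, -0.0, 0.0915]
orientation: [0.71, 0.704, -0.0, -0.0]
ft_force: [-1.5, -0.2, 0.5]
opening: 0.551
```

Run:
```python
from m import *
rep('w15')
```

```text
13.17 [ 0.54697 -0.       0.09148] [-1.95  0.14  0.02] [0.001 0.317 0.031] 0.549
edge x mm [564.89 564.92 564.95]
screws mm [[533.02, 54.75], [555.03, 54.87], [544.13, 34.82]]
yaw 0.31
```

Emit:
jog_arm([
  [0.005,0,0],
  [0,0,0],
], roll=[0,0])

```text
time_s: 13.33
eef_pos: [0.5471, 0.0, 0.0915]
orientation: [0.71, 0.704, -0.0, -0.0]
ft_force: [-1.5, -0.2, 0.6]
opening: 0.549
```

Run:
```python
from m import *
rep('w16')
```

```text
13.38 [5.4707e-01 1.0000e-05 9.1490e-02] [-1.95  0.08  1.06] [0.046 0.393 0.003] 0.551
edge x mm [564.93 564.96 564.89]
screws mm [[533.12, 54.77], [555.11, 54.86], [544.21, 34.84]]
yaw 0.22
```

Emit:
jog_arm([
  [0.005,0,0],
  [0,0,0],
], roll=[0,0])

```text
time_s: 13.55
eef_pos: [0.5472, 0.0001, 0.0915]
orientation: [0.71, 0.704, -0.0, -0.0]
ft_force: [-2.1, -0.1, 0.6]
opening: 0.547
```

Run:
```python
from m import *
rep('w17')
```

```text
13.6 [5.4717e-01 6.0000e-05 9.1450e-02] [-2.64  0.4   0.99] [0.098 0.545 0.035] 0.552
edge x mm [564.91 564.92 564.87]
screws mm [[533.26, 54.82], [555.27, 54.87], [544.33, 34.89]]
yaw 0.11
```

Emit:
jog_arm([
  [0.005,0,0],
  [0,0,0],
], roll=[0,0])

```text
time_s: 13.77
eef_pos: [0.5473, 0.0001, 0.0915]
orientation: [0.71, 0.704, -0.0, -0.0]
ft_force: [-3.0, 1.4, 0.5]
opening: 0.549
```

Run:
```python
from m import *
rep('w18')
```

```text
13.82 [5.4728e-01 9.0000e-05 9.1480e-02] [-2.6   1.96  0.2 ] [0.218 0.655 0.012] 0.551
edge x mm [564.9  564.88 564.92]
screws mm [[533.44, 54.83], [555.45, 54.85], [544.48, 34.89]]
yaw 0.05
```

Torque and force are rising and the square is turning flush (yaw 0.3° → 0.05°). The sheet edge is still at 564.9 mm. One more small step.

Emit:
jog_arm([
  [0.003,0,0],
  [0,0,0],
], roll=[0,0])

```text
time_s: 13.98
eef_pos: [0.5474, 0.0001, 0.0915]
orientation: [0.71, 0.704, -0.0, -0.0]
ft_force: [-2.8, 2.6, 1.3]
opening: 0.546
```

Run:
```python
from m import *
rep('w19')
c=load('w19');g=c['color'].astype(float).sum(2)
for u in(400,430,460):print(u,g[138:152,u].astype(int))
```

```text
14.03 [5.4736e-01 9.0000e-05 9.1470e-02] [-3.48  1.13  1.32] [0.372 0.672 0.021] 0.552
edge x mm [564.91 564.94 564.98]
screws mm [[533.59, 54.84], [555.6, 54.84], [544.64, 34.86]]
yaw -0.01
400 [221 221 225 253 389 568 665 683 663 596 544 533 530 530]
430 [216 214 218 254 400 580 667 683 663 595 544 533 530 528]
460 [212 213 214 246 381 563 663 677 654 597 552 534 530 526]
```

View pics/w19.png

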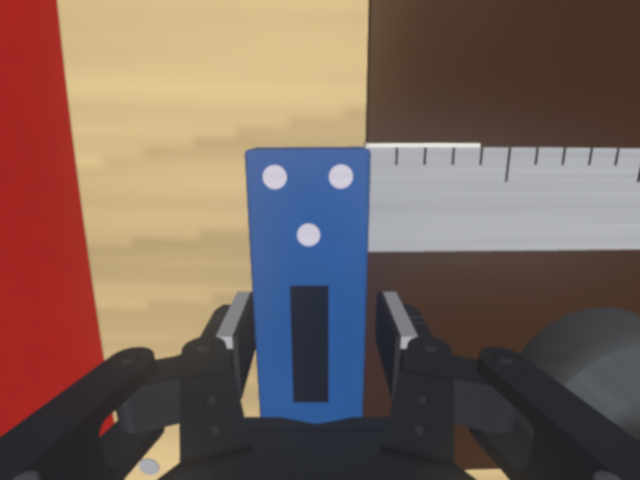

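Emit:
jog_arm([
  [0.003,0,0],
  [0,0,0],
], roll=[0,0])

```text
time_s: 14.2
eef_pos: [0.5474, 0.0001, 0.0915]
orientation: [0.71, 0.704, -0.0, -0.0]
ft_force: [-3.1, 2.9, 0.9]
opening: 0.549
```

Run:
```python
from m import *
rep('w20')
```

```text
14.25 [5.4745e-01 1.0000e-04 9.1460e-02] [-3.18  2.39  1.43] [ 0.44   0.788 -0.026] 0.55
edge x mm [564.95 564.98 564.9 ]
screws mm [[533.72, 54.85], [555.74, 54.82], [544.73, 34.83]]
yaw -0.09
```

```bash
cat >> m.py <<'E'
def edgefit(fn):
    c=load(fn);g=c['color'].astype(float).sum(2);P=[]
    for v in range(5,138,3):
        r=g[v,350:420];k=edge1(r,380)
        if k:P.append((k[0]+350,v))
    X=pt(c,P,.012);q=np.polyfit(X[:,1],X[:,0],1);res=X[:,0]-np.polyval(q,X[:,1])
    ok=abs(res)<1.5e-4;q=np.polyfit(X[ok,1],X[ok,0],1)
    print(fn,'edge yaw',round(-np.degrees(np.arctan(q[0])),3),'x at y=.064',round(1000*np.polyval(q,.064),2),'n',ok.sum(),'rms',1e3*np.std(res[ok]))
    # blade lower & upper edges
E
python3 - <<'E'
from m import *
for f in('w5','w7','w9','w12','w14','w16','w17','w18','w19','w20'):edgefit(f)
E
```

```text
w5 edge yaw -0.21 x at y=.064 565.85 n 45 rms 0.04835066492122927
w7 edge yaw -0.234 x at y=.064 565.72 n 45 rms 0.0410643534441734
w9 edge yaw -0.253 x at y=.064 565.73 n 45 rms 0.04077072000020917
w12 edge yaw -0.213 x at y=.064 565.78 n 45 rms 0.04398738863985991
w14 edge yaw -0.21 x at y=.064 565.78 n 45 rms 0.0447850193335275
w16 edge yaw -0.203 x at y=.064 565.78 n 45 rms 0.04369657801481164
w17 edge yaw -0.234 x at y=.064 565.77 n 45 rms 0.0395779557554899
w18 edge yaw -0.231 x at y=.064 565.77 n 45 rms 0.04171271453410924
w19 edge yaw -0.19 x at y=.064 565.79 n 45 rms 0.04633919476134793
w20 edge yaw -0.196 x at y=.064 565.79 n 45 rms 0.04568481550492964
```

Fitting the front face's lower edge at z = 12 mm, the sheet hasn't moved (565.8 mm, yaw −0.2°). The square's yaw is −0.09°, so about 0.1° remains. A few more gentle steps.

Emit:
jog_arm([
  [0.003,0,0],
  [0,0,0],
], roll=[0,0])

```text
time_s: 14.42
eef_pos: [0.5474, 0.0001, 0.0914]
orientation: [0.71, 0.704, -0.0, -0.0]
ft_force: [-4.1, 2.6, 1.3]
opening: 0.553
```

Run:
```python
from m import *
rep('w21');edgefit('w21')
```

```text
14.47 [5.4742e-01 1.0000e-04 9.1450e-02] [-3.75  2.96 -0.08] [ 0.673  0.933 -0.036] 0.551
edge x mm [564.96 564.95 564.92]
screws mm [[533.73, 54.85], [555.75, 54.81], [544.74, 34.84]]
yaw -0.09
w21 edge yaw -0.202 x at y=.064 565.78 n 45 rms 0.04284753836420396
```

Emit:
jog_arm([
  [0.003,0,0],
  [0,0,0],
], roll=[0,0])

```text
time_s: 14.63
eef_pos: [0.5474, 0.0001, 0.0914]
orientation: [0.71, 0.704, -0.0, -0.0]
ft_force: [-4.6, 2.5, 1.5]
opening: 0.552
```

Run:
```python
from m import *
rep('w22');edgefit('w22')
```

```text
14.68 [5.4744e-01 7.0000e-05 9.1430e-02] [-4.71  2.1   1.31] [ 0.545  0.885 -0.06 ] 0.552
edge x mm [564.98 564.89 564.93]
screws mm [[533.75, 54.84], [555.78, 54.8], [544.76, 34.83]]
yaw -0.11
w22 edge yaw -0.192 x at y=.064 565.79 n 45 rms 0.04378136538728126
```

It is seated: the square has stopped moving while the force climbs to about 4.5 N (about 3 N on the sheet), and the sheet is unmoved. Backing off.

Emit:
jog_arm([
  [-0.02,0,0],
  [-0.04,0,0],
  [-0.06,0,0],
  [0,0,0],
  [0,0,0],
], roll=[0,0,0,0,0])

```text
time_s: 15.1
eef_pos: [0.5451, -0.0002, 0.0917]
orientation: [0.71, 0.704, 0.0, 0.0]
ft_force: [0.5, 0.2, -0.5]
opening: 0.551
```

Run:
```python
from m import *
rep('w23');edgefit('w23')
c=load('w23');g=c['color'].astype(float).sum(2)
for u in(395,425,455):print(u,g[136:152,u].astype(int))
im=cv2.imread('pics/w23.png');cv2.imwrite('pics/w23z.png',cv2.resize(im[120:420,240:520],None,fx=2,fy=2,interpolation=cv2.INTER_CUBIC))
```

```text
15.15 [ 5.4507e-01 -1.2000e-04  9.1680e-02] [-0.44 -0.07  0.36] [-0.054  0.033 -0.01 ] 0.549
edge x mm [564.75 564.81 564.77]
screws mm [[533.74, 54.82], [555.77, 54.8], [544.71, 34.82]]
yaw -0.06
w23 edge yaw -0.214 x at y=.064 565.76 n 45 rms 0.04470990558933479
395 [223 223 223 224 248 367 545 657 680 664 613 555 534 532 527 524]
425 [214 214 218 220 245 365 538 650 678 668 624 562 536 530 525 522]
455 [209 211 212 214 245 382 563 661 680 668 624 562 535 527 522 520]
```

View pics/w23z.png

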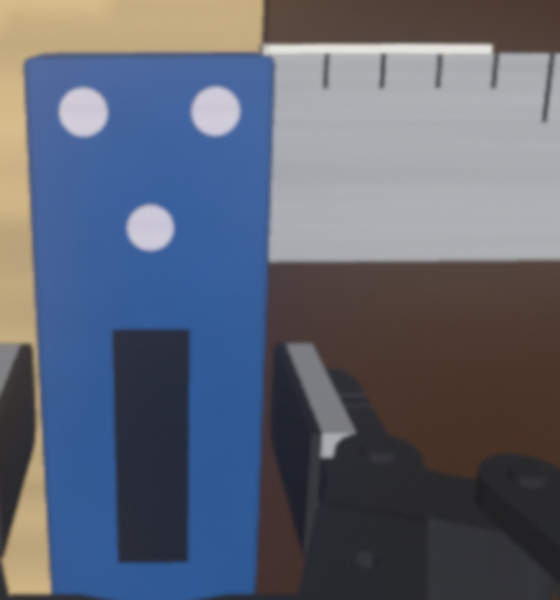

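Run:
```python
from m import *
for f,us in(('w8',(430,460,490)),('w23',(395,425,455))):
  c=load(f);g=c['color'].astype(float).sum(2)
  for u in us:
    r=g[130:156,u];k=edge1(r,445)[0]+130
    pk=int(np.argmax(r)); lo=r[pk+5]; t=(r[pk]+lo)/2; kk=[x for x in edge1(r,t) if x>pk][0]+130
    a=pt(c,[(u,k)],.020)[0];b=pt(c,[(u,kk)],.0229)[0];b2=pt(c,[(u,kk)],.02025)[0]
    print(f,u,k,kk,'mark-left y',a[1]*1e3,'blade y',b[1]*1e3,b2[1]*1e3,'diff',(a-b)[1]*1e3)
  print(-np.array(c['R']).T@np.array(c['t']).ravel())
```

```text
w8 430 142.04705882352943 146.45180722891567 mark-left y 65.27021498247782 blade y 63.86125757846915 63.751964779727416 diff 1.408957404008676
w8 460 142.04516129032257 146.56737588652481 mark-left y 65.26655477399879 blade y 63.81397495725512 63.70377710361881 diff 1.4525798167436683
w8 490 142.0759493670886 146.46728971962617 mark-left y 65.27196866455895 blade y 63.85954294901289 63.750217329887214 diff 1.4124257155460618
[0.5424056  0.06957102 0.16134348]
w23 395 141.43820224719101 146.1206896551724 mark-left y 65.32074476063035 blade y 63.81804266680234 63.71060964286425 diff 1.5027020938280096
w23 425 141.46242774566474 146.32258064516128 mark-left y 65.28335820446422 blade y 63.71790509250641 63.6085543334266 diff 1.5654531119578126
w23 455 141.34806629834253 146.33064516129033 mark-left y 65.31366228025789 blade y 63.70206388621971 63.5924097521261 diff 1.611598394038169
[0.54531537 0.06942783 0.16127394]
```

The blade's outer edge is 1.5–1.6 mm from the tick's left side, which is its middle to within 0.1 mm. Lifting clear.

Emit:
jog_arm([
  [0,0,0.1],
  [0,0,0.3],
  [0,0,0.6],
  [0,0,0.8],
  [0,0,0.8],
], roll=[0,0,0,0,0])

```text
time_s: 15.57
eef_pos: [0.5445, -0.0, 0.1576]
orientation: [0.71, 0.704, -0.0, -0.0]
ft_force: [0.1, 0.5, 0.5]
opening: 0.547
```

Emit:
jog_arm([
  [0,0,0.8],
  [0,0,0.8],
  [0,0,0.8],
  [0,0,0.5],
  [0,0,0],
], roll=[0,0,0,0,0])

```text
time_s: 15.98
eef_pos: [0.5459, -0.0, 0.2325]
orientation: [0.71, 0.704, 0.002, 0.002]
ft_force: [-0.0, -0.4, -0.8]
opening: 0.546
```

Emit:
jog_arm([
  [-0.8,0,0.5],
  [-0.8,0,0.5],
  [-0.8,0,0.5],
  [-0.8,0,0.5],
  [0,0,0],
], roll=[0,0,0,0,0])

```text
time_s: 16.4
eef_pos: [0.4621, -0.0, 0.2808]
orientation: [0.71, 0.704, 0.0, 0.0]
ft_force: [1.8, -0.1, -0.5]
opening: 0.549
```

Run:
```python
from m import *
c=snap('wrist','w24');snap('scene','s24');s=status.get_obs();print(s['time_s'],s['eef_pos'],s['ft_force'])
im=cv2.imread('pics/s24.png');cv2.imwrite('pics/s24z.png',cv2.resize(im[215:345,280:420],None,fx=5,fy=4.5,interpolation=cv2.INTER_CUBIC))
```

```text
16.5 [ 4.64604711e-01 -1.76695071e-05  2.79328146e-01] [-0.41569112  0.6697703  -0.99332664]
```

View pics/w24.png

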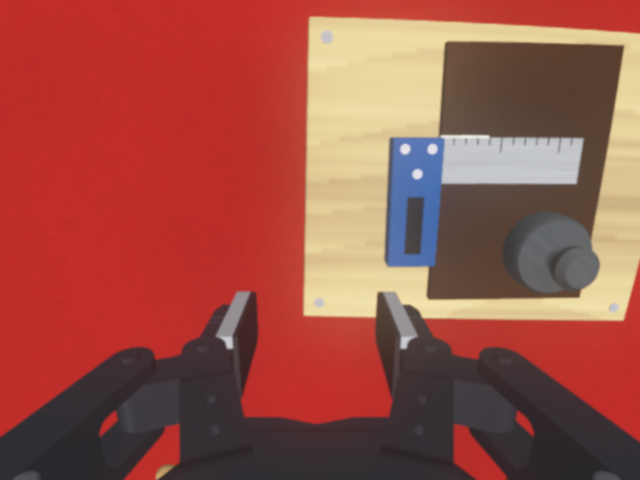

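View pics/s24z.png

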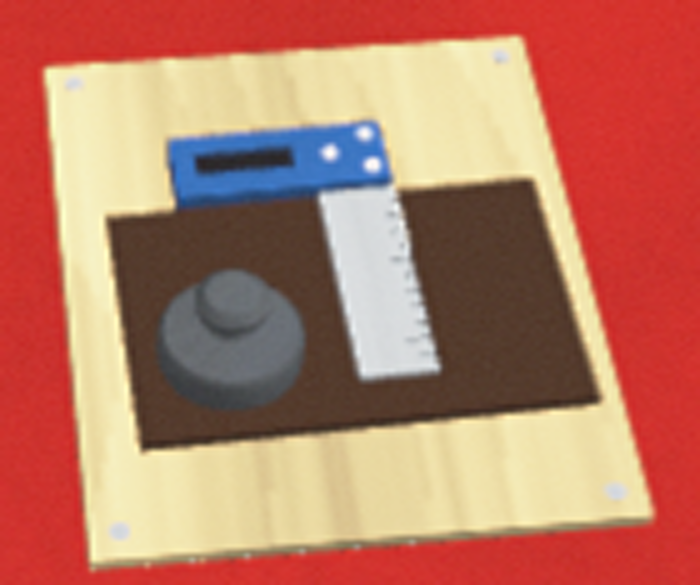

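View pics/s24.png

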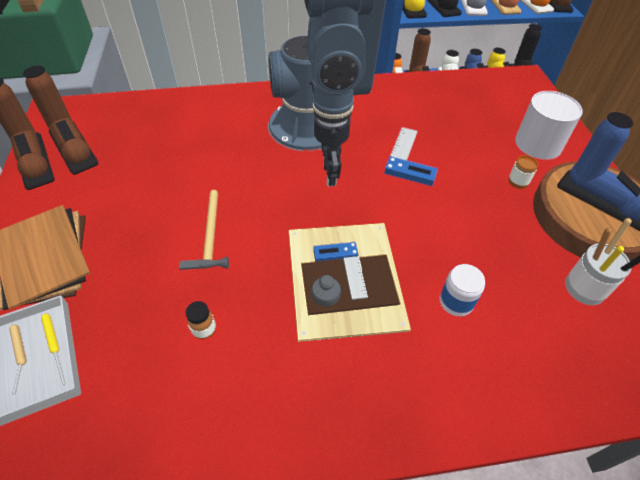

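The scene view shows the stock tight against the front edge with the blade to the right of the tick, and the bystanders where they were. One last numeric check on flushness and on whether the sheet moved.

Run:
```python
from m import *
c=load('w24');im=c['color'].astype(float);g=im.sum(2)
P=[];
for v in list(range(50,130,3))+list(range(272,292,2)):
    k=edge1(g[v,415:455],360)
    if k:P.append((k[0]+415,v))
X=pt(c,P,.012);q=np.polyfit(X[:,1],X[:,0],1);r=X[:,0]-np.polyval(q,X[:,1]);ok=abs(r)<4e-4;q=np.polyfit(X[ok,1],X[ok,0],1)
print('edge yaw',-np.degrees(np.arctan(q[0])),ok.sum(),len(P),np.std(r[ok]), 'x@64,-46',np.polyval(q,[.064,-.046]))
B=[]
b=im[:,:,2]-im[:,:,0]
for v in range(190,262,3):
    k=edge1(b[v,425:450],35)
    if k:B.append((k[0]+425,v))
Y=pt(c,B,.031);p=np.polyfit(Y[:,1],Y[:,0],1);print('stock yaw',-np.degrees(np.arctan(p[0])),len(B),np.std(Y[:,0]-np.polyval(p,Y[:,1])),np.polyval(p,[.064,-.046]))
A=load('s4')['color'].astype(int);D=load('s24')['color'].astype(int)
d=abs(A-D).sum(2);
for n,(y0,y1,x0,x1) in dict(sheetfar=(290,316,300,402),weight=(274,306,310,342),tin=(262,318,436,488),dye=(298,338,184,218),hammer=(185,275,175,232)).items():print(n,d[y0:y1,x0:x1].mean().round(2),d[y0:y1,x0:x1].max())
```

```text
edge yaw -0.1043472169723218 37 37 6.787825102712887e-05 x@64,-46 [0.56644966 0.56624933]
stock yaw -0.22946194893019303 24 6.730312238500726e-05 [0.5656374  0.56519686]
sheetfar 28.61 486
weight 4.81 20
tin 4.34 22
dye 5.73 26
hammer 5.27 23
```

Run:
```python
from h import *
A=load('s4')['color'].astype(int);D=load('s24')['color'].astype(int);d=abs(A-D).sum(2)
print(d[262:316,372:402].max(),d[300:316,302:345].max())
print(arm.hand_in())
```

```text
21 23
the job is handed in; nothing more can be done
None
```

The smaller try square is laid for the cut, and I handed the job in at about 16.5 s of the 51 s allowed. The arm is clear and touching nothing.

I gripped the stock near its top, set it on the plywood about 1.5 mm short of the sheet, and let go. Then I nudged it home from behind with the open gripper's rear pad until it stopped. The push peaked at about 4.7 N, of which I estimate roughly 3 N reached the sheet.

**Last checks**
- **Blade on the mark:** the outer edge lies 1.5–1.6 mm in from the left side of the 3 mm tick, so it is on the tick's middle to about 0.1 mm.
- **Sheet:** its front edge was at 565.8 mm before, during and after the push, within about 0.05 mm. The scene pictures show no change at its other edges either.
- **Bystanders:** the weight, tin, dye and hammer show no change beyond image noise in the scene pictures.
- **Flushness:** the stock turned flush and stopped while the force went on rising.
    - The pictures disagree slightly on the angle between stock and edge, by 0.1–0.15° in opposite directions. That is about 0.2 mm over the stock's length, about the limit of what I could measure.
    - No gap shows in the scene view.

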